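# Park the bearing pods against the stop rail

### The job

Push the two clear bearing pods along the table until each sits flat against the aluminium stop rail, one pod in each marked bay and inside its blue lines (either pod in either bay). Only push them with the fingers, do not lift or tip them, and leave the yo-yo, the loupe and the brass tool where they are.

Things in the scene. Friction and masses are not known exactly. Their poses are not given: they have to be found in the camera images.
- stop_rail: Aluminium stop rail fixed to the table, 360 mm long (along its y), 24 mm high, a low 4 mm flange behind. Origin: on the table at the middle of its stop face, which looks to the robot. x: level, through the rail, away from the side where the pods stand (push along +x); y along the rail; z up. Place and yaw (up to 0.25 rad) vary.
- bay_left (a point): Left (+y) bay, painted flat on the table before the rail, 75 mm from its middle: two blue lines 90 mm long, square to the rail, 88 mm apart (inside edges). Point: on the table where the middle of a parked pod belongs, midway between the lines, 32 mm before the stop face. Axes as the rail's.
- bay_right (a point): The same for the right (-y) bay, 75 mm the other side of the rail's middle.
- pod_orange_center (a point): Clear square storage pod, closed, orange trim round lid and foot, small bearings inside; 64 x 64 mm on the table, 44 mm high, 0.11 to 0.23 kg, slides on its flat underside. Point: its centre, 22 mm above its underside; x, y square to its sides, z up. Loose, in front of one bay (one pod before each), turned up to 0.35 rad against the rail.
- pod_grey_center (a point): Clear square storage pod, closed, grey trim round lid and foot, small bearings inside; 64 x 64 mm on the table, 44 mm high, 0.11 to 0.23 kg, slides on its flat underside. Point: its centre, 22 mm above its underside; x, y square to its sides, z up. Loose, in front of one bay (one pod before each), turned up to 0.35 rad against the rail.
- yoyo_center (a point): Bystander: teal aluminium yo-yo lying flat, 55 mm across, 39 mm high. Point: its centre. Near one end of the rail.
- loupe: Bystander: glass magnifier loupe lying flat, black frame 52 mm across with a straight handle, 110 mm long over all, 12 mm high. Origin: on the table under the middle, 20 mm from the lens centre, which lies on its +x side; the handle points to -x and ends 64 mm from the origin. Near the other end of the rail.
- seat_tool_center (a point): Bystander: brass bearing seat tool standing upright, 26 mm across at its foot, 56 mm high. Point: its centre, 28 mm up. It stands close to the rail, between the two bays.
Things that resemble listed ones, but are neither listed nor needed, are in the scene too. What is shaped like the part that bears pod_grey_center but red is not meant.

How it is judged:
By the outcome, as a careful person would: the job done as asked, in the order asked, and still so for the second after the job is handed in, with the robot touching nothing.
It also fails if it takes over 72 s, if anything falls off the work surface, if the arm or the gripper's body presses on something with over 40 N, if the wrist force passes 120 N, or if a joint passes its speed limit or range.

### The arm

A 7-joint arm with a two-finger parallel gripper is mounted at the origin on the work surface. World frame = base frame: x ahead of the robot, y to its left, z up, the work surface at z = 0. Lengths are in m, angles in rad, forces in N, time in s.
With the tool pointing down it reaches from about 0.425 to 0.95 m from the base axis. Payload 16.7 kg.
Tool frame: the origin (TCP) lies on the centre line of the jaws, within the pads' length; the fingertips stand 11 mm ahead of it and the grasp point (between the pads) lies 8 mm behind it (manip.finger_overhang is the distance from the TCP to the fingertips, in m); z points along the fingers, y is the direction in which the jaws open and shut (so a half turn about z gives the same grasp; the last joint's range is limited). The gripper opens to 94 mm and grips with 3 to 60 N. Pads are 16 mm wide; open, the fingers measure 119 mm over their backs; the gripper's body (75 mm by 177 mm) begins 78 mm behind the grasp point.
Start: joints at [-1.401, 0.426, 0.074, 1.606, -0.034, 1.111, -0.067], TCP at [0.212, 0.641, 0.216] pointing down, gripper open.
Joint ranges: [-2.85, 2.85], [-0.5, 2.14], [-1.23, 1.37], [0.21, 2.46], [-1.02, 4.16], [0.16, 2.05], [-2.73, 2.73]. Speed limits (rad/s): [1.89, 1.89, 2.39, 2.39, 3.01, 3.01, 3.01].

### API

Orientations are given as a 3x3 rotation matrix whose columns are the frame's x, y, z axes.
In Python, from station import sensors, read_camera, manip gives the robot as it stands.
- The arm moves only by the shell command python3 -m creep 'ROWS' [FORCE]. ROWS is JSON, a list of rows, each a list of 7 numbers: the shift along the tool's x, y, z in mm, then the turn, a rotation vector about the tool's x, y, z in degrees, then the gripper's target within -1 to 1 (fully open at 1, half-way at 0, shut at -1). In form: [[dx, dy, dz, rx, ry, rz, fingers], ...]. A call has 1 to 10 rows; each row is the pose to reach, as a shift and turn from the pose commanded when the call began, along the tool's axes at that moment; what a row does not reach only later rows make up. A row lasts 1/10 s, in which the tool goes at most 50 mm and 8.59 degrees, less where a joint would pass 70% of its speed; a pose out of reach is approached as far as the arm can. A call with a gripper value outside its range is refused whole. The fingers move at their own pace and stop on an object; FORCE is the grip in N (left out, the last holds). Time passes only in rows, so rows that repeat a pose let the fingers close. It gives the time, the measured TCP pose, the force and the opening at its end, in the units of the state.
- sensors.sense(): the state, without advancing time (a new reading comes with each control period).
- read_camera(name): name is "scene" or "top" or "wrist"; returns a dict with "image" (480x640x3 uint8, red, green, blue), "camera_matrix" (3x3 intrinsics, pixels), "extrinsics" (4x4, takes a point from world to camera coordinates). Camera axes: x right, y down, z forward; pixel columns grow to the right and rows downward; lengths in m; the calibration is good to about 2 mm. A picture is of the moment at which its call begins. There is no depth.
- manip.hand_in(): hands the job in, once; it reports no verdict.
The state is a dict: "time_s": time; "joints": joint angles; "joint_velocities": joint speeds; "tau": joint torques, N m; "eef_pos": TCP position; "tool_rot": TCP orientation; "contact_force": force on the tool from outside, world axes, zero at the start; "torque": the same for the moment, N m; "gripper_width": finger opening in m.
Only numpy, scipy, OpenCV 4.12 (cv2) and the standard library are available. Lean on these libraries where they do the work, as an engineer would, in place of code of your own. Each camera call takes 0.05 s, during which the arm holds its last target.

## Working session

There is one attempt and no reset: what is moved stays moved. The work goes in short steps, Python scripts to look and compute and a shell command to move; the robot and the scene stay as the last step left them, time stands still between calls to the robot, and variables do not carry over. Pictures are saved under pics/ and viewed, and the job is handed in when it is done.

```bash
ls; mkdir -p pics; python3 - <<'E'
from station import sensors, read_camera, manip
import cv2
s=sensors.sense(); print(s['time_s'],s['eef_pos'],s['tool_rot'],s['gripper_width'])
for n in ['scene','top','wrist']:
    c=read_camera(n); cv2.imwrite(f'pics/{n}0.png',c['image'][:,:,::-1]); print(n,c['camera_matrix'].tolist(),c['extrinsics'].round(4).tolist())
E
```

```text
pics
0.0 [0.21153064 0.64054523 0.21576629] [[-9.49572812e-01  3.13546478e-01 -2.82952814e-04]
 [ 3.13546577e-01  9.49571953e-01 -1.28483943e-03]
 [-1.34172821e-04 -1.30876747e-03 -9.99999135e-01]] 0.09392019882348356
scene [[521.8285224206352, 0.0, 316.91873885256854], [0.0, 521.8285224206352, 248.32635097376436], [0.0, 0.0, 1.0]] [[-0.1719, 0.9849, 0.0186, 0.0768], [0.618, 0.1225, -0.7766, -0.2783], [-0.7672, -0.122, -0.6298, 1.3361], [0.0, 0.0, 0.0, 1.0]]
top [[543.3680670030518, 0.0, 328.86347547569954], [0.0, 543.3680670030518, 231.0592647142405], [0.0, 0.0, 1.0]] [[0.021, -0.9998, -0.0037, 0.0217], [-0.9951, -0.0205, -0.0969, 0.5277], [0.0968, 0.0057, -0.9953, 1.1845], [0.0, 0.0, 0.0, 1.0]]
wrist [[351.4601329270339, 0.0, 321.31330289018376], [0.0, 351.4601329270339, 239.05715379641885], [0.0, 0.0, 1.0]] [[0.3136, 0.9496, -0.0011, -0.6734], [0.9088, -0.2998, 0.2902, -0.0313], [0.2753, -0.0921, -0.957, 0.3924], [0.0, 0.0, 0.0, 1.0]]
```

View pics/top0.png

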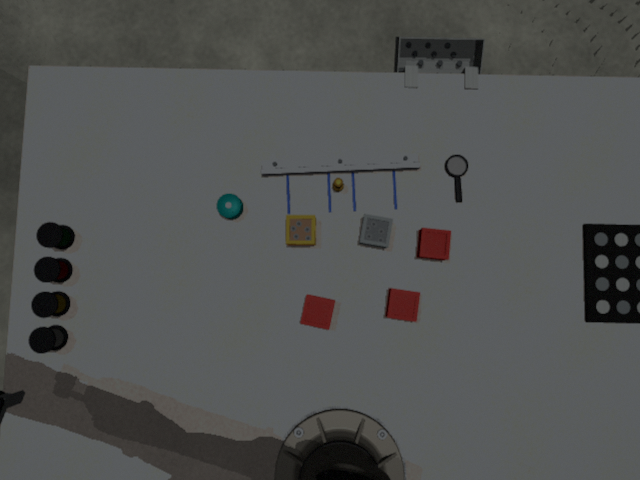

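View pics/scene0.png

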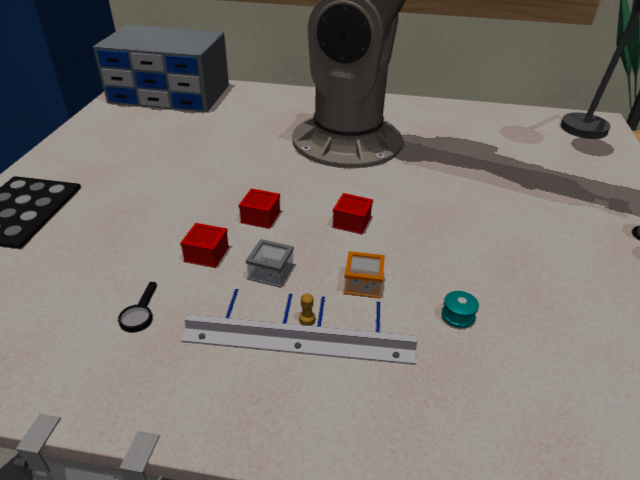

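The top view shows the orange pod at (301,230), the grey pod at (376,231), and three red look-alikes at (318,312), (403,305) and (434,244). The rail runs from (262,170) to (419,162), the brass tool is at (338,185), the yo-yo at (230,206) and the loupe at (457,170). The clear pods with orange and grey trim match the description and the opaque red ones don't. I'll confirm that in an enlarged crop.

```bash
python3 - <<'E'
import cv2,numpy as np
a=cv2.imread('pics/top0.png')[145:285,250:450]
a=np.clip(a.astype(float)*1.8,0,255).astype(np.uint8)
cv2.imwrite('pics/crop_top.png',cv2.resize(a,None,fx=4,fy=4,interpolation=cv2.INTER_CUBIC))
b=cv2.imread('pics/scene0.png')[180:370,170:430]
b=np.clip(b.astype(float)*1.2,0,255).astype(np.uint8)
cv2.imwrite('pics/crop_scene.png',cv2.resize(b,None,fx=3,fy=3,interpolation=cv2.INTER_CUBIC))
E
```

```text
(no output)
```

View pics/crop_top.png

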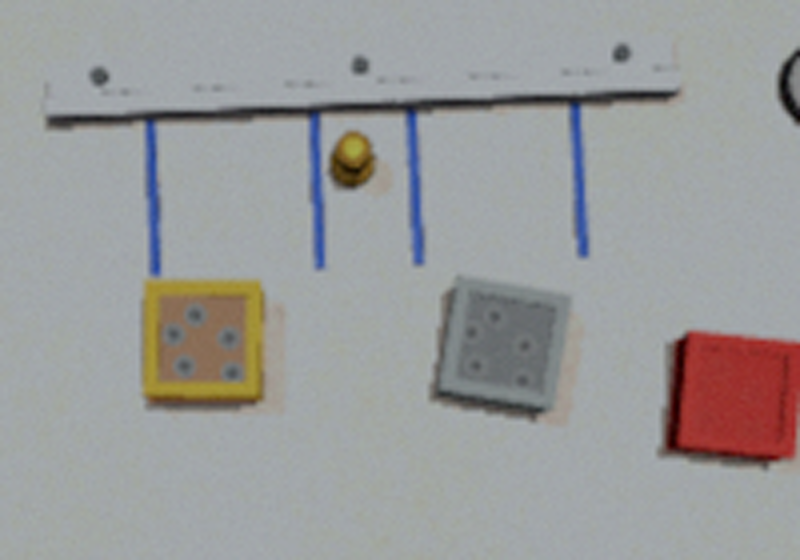

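View pics/crop_scene.png

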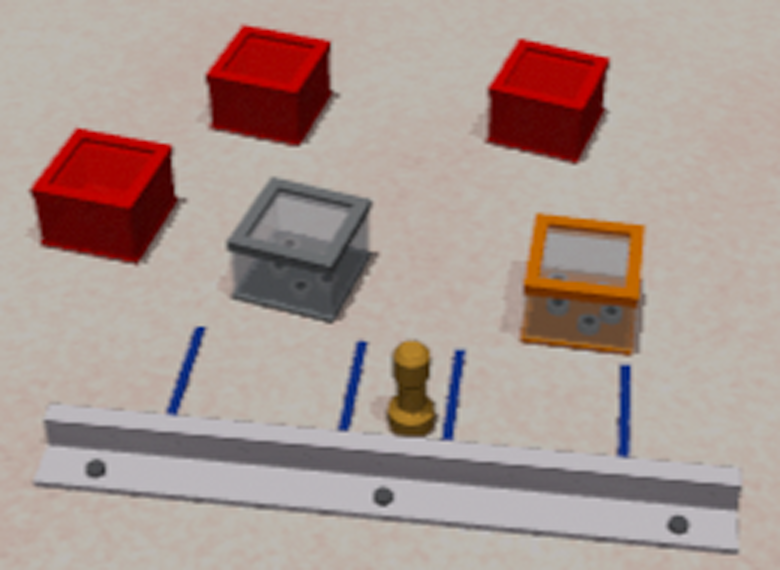

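Confirmed: the two pods are see-through with bearings inside, and the red boxes are opaque decoys. Now I'll measure them.

```bash
cat > h.py <<'E'
import numpy as np, cv2
def back(c,uv,z):
    uv=np.asarray(uv,float).reshape(-1,2); K=c['camera_matrix'];E=c['extrinsics'];R=E[:3,:3];t=E[:3,3]
    d=(np.linalg.inv(K)@np.c_[uv,np.ones(len(uv))].T).T@R; o=-R.T@t
    s=(z-o[2])/d[:,2]; return (o+s[:,None]*d)[:,:2]
def proj(c,P):
    P=np.asarray(P,float).reshape(-1,3);E=c['extrinsics'];q=P@E[:3,:3].T+E[:3,3];q=q@c['camera_matrix'].T
    return q[:,:2]/q[:,2:]
def blues(c):
    hsv=cv2.cvtColor(c['image'],cv2.COLOR_RGB2HSV)
    m=cv2.inRange(hsv,(108,140,50),(130,255,255))
    n,l,st,ce=cv2.connectedComponentsWithStats(m,connectivity=8)
    out=[]
    for i in range(1,n):
        if 40<st[i,4]<400:
            v,u=np.where(l==i); p=back(c,np.c_[u,v],0.0)
            f=cv2.fitLine(p.astype(np.float32),cv2.DIST_L2,0,1e-4,1e-4).ravel()
            out.append((p.mean(0),np.arctan2(f[1],f[0]),st[i].tolist(), np.ptp(p@f[:2])))
    return out
E
python3 - <<'E'
from h import *
from station import read_camera
for n in ['top','scene']:
    c=read_camera(n); print(n)
    for m,a,s,L in blues(c):
        a=(a+np.pi/2)%np.pi-np.pi/2
        print(m.round(4),round(a,4),s,round(L,3))
    hsv=cv2.cvtColor(c['image'],cv2.COLOR_RGB2HSV)
    m=cv2.inRange(hsv,(8,120,90),(30,255,255))
    k,l,st,ce=cv2.connectedComponentsWithStats(m)
    for i in range(1,k):
        if st[i,4]>60: print('orange',st[i],ce[i].round(1))
    px=[(376,231),(301,230),(364,216),(392,219)] if n=='top' else [(365,270)]
    for u,v in px: print((u,v),hsv[v,u])
E
```

```text
top
[ 0.6284 -0.1153] 0.0635 [393, 171, 4, 38, 57] 0.086
[0.6197 0.0346] 0.0653 [328, 173, 3, 38, 55] 0.086
[ 0.6238 -0.0213] 0.0608 [352, 173, 3, 38, 51] 0.086
[0.6149 0.1287] 0.0652 [287, 175, 3, 38, 61] 0.086
orange [287 216  29  15  96] [301.1 219.9]
(376, 231) [90 13 61]
(301, 230) [14 94 76]
(364, 216) [90 14 74]
(392, 219) [90 10 80]
scene
[-0.1426 -0.6846] 0.8506 [105, 87, 32, 17, 385] 0.164
[-0.0467 -0.9278] 0.7817 [19, 91, 16, 19, 57] 0.149
[ 0.0075 -0.9452] 0.7902 [0, 101, 17, 15, 75] 0.099
[ 0.1004 -0.8877] 0.6242 [1, 116, 10, 16, 50] 0.093
[ 0.1613 -0.8038] 0.7481 [2, 121, 39, 34, 353] 0.207
[ 0.244  -0.7665] 0.4864 [8, 148, 14, 15, 61] 0.071
[ 0.2745 -0.7739] 0.6233 [0, 150, 10, 21, 68] 0.099
[ 0.6213 -0.1145] 0.0619 [226, 289, 12, 29, 79] 0.067
[ 0.6151 -0.0207] 0.0626 [283, 294, 9, 29, 76] 0.066
[0.6118 0.0353] 0.0636 [318, 297, 7, 29, 77] 0.065
[0.6034 0.1291] 0.0679 [376, 302, 4, 30, 83] 0.066
orange [344 251  41  47 730] [364.1 273. ]
orange [301 294  12   9  84] [306.8 297.9]
orange [299 312  15  10  67] [305.6 318. ]
(365, 270) [  8  16 124]
```

```bash
python3 - <<'E'
from h import *
from station import read_camera
c=read_camera('top')
cr=lambda p:(np.array(p)+0.5)/4-0.5+np.array([250,145])
cs=lambda p:(np.array(p)+0.5)/3-0.5+np.array([170,180])
s=read_camera('scene')
for nm,ct,sc in [('orange',[(148,280),(262,282),(262,400),(145,397)],[(643,226),(538,214),(526,288),(640,302)]),('grey',[(460,277),(571,294),(550,410),(438,397)],[(372,202),(274,179),(228,244),(332,265)])]:
  for cam,P in [(c,cr(ct)),(s,cs(sc))]:
    w=back(cam,P,0.044); r=cv2.minAreaRect((w*1000).astype(np.float32))
    d=[np.linalg.norm(w[i]-w[i-1]) for i in range(4)]
    print(nm,'mean',w.mean(0).round(4),'ang',[round(float(np.degrees(np.arctan2(*(w[(i+1)%4]-w[i])[::-1]))%90),1) for i in range(4)],np.round(d,4))
f=back(c,cr([(48,126),(678,97)]),0.0); print('face base',f.round(4))
f=back(c,cr([(48,116),(678,92)]),0.024); print('face top',f.round(4))
f=back(s,cs([(47,405),(739,466)]),0.024); print('scene back/top edge',f.round(4))
h=cv2.cvtColor(c['image'],cv2.COLOR_RGB2HSV)
for cam,p,z in [(c,cr((352,142)),0.056),(s,cs((411,350)),0.054),(s,cs((411,418)),0.004)]: print('tool',back(cam,p,z).round(4))
print('yoyo',back(c,(230,206),0.039).round(4))
# column profiles across rail
for u in (300,345,385): print(u,h[160:182,u,2])
E
```

```text
orange mean [0.5274 0.0945] ang [0.2, 1.3, 89.7, 0.2] [0.0645 0.0627 0.065  0.0641]
orange mean [0.5325 0.0976] ang [0.9, 1.3, 0.6, 2.8] [0.0659 0.0614 0.0656 0.063 ]
grey mean [ 0.5282 -0.0703] ang [82.4, 80.4, 84.5, 80.5] [0.0673 0.0616 0.065  0.0616]
grey mean [ 0.5337 -0.0681] ang [80.8, 80.7, 84.2, 80.1] [0.0603 0.0629 0.0641 0.0624]
face base [[ 0.6532  0.19  ]
 [ 0.6775 -0.1716]]
face top [[ 0.6542  0.187 ]
 [ 0.6751 -0.1677]]
scene back/top edge [[ 0.6822 -0.1688]
 [ 0.6564  0.1893]]
tool [[0.6367 0.0157]]
tool [[0.6359 0.0158]]
tool [[0.6368 0.0163]]
yoyo [[0.577  0.2526]]
300 [95 94 94 94 95 95 88 88 95 95 95 95 74 27 37 72 91 93 94 95 94 93]
345 [94 94 95 95 84 83 94 96 94 91 69 27 39 72 91 95 95 94 94 93 94 94]
385 [94 95 94 95 95 96 94 94 73 24 36 69 90 91 94 93 93 94 94 94 94 95]
```

```bash
cat > go.py <<'E'
import numpy as np, sys
from scipy.spatial.transform import Rotation as Ro
from station import sensors
O=np.array([0.666,0.0095]); yaw=0.064
ex=np.array([np.cos(yaw),np.sin(yaw)]); ey=np.array([-ex[1],ex[0]])
def rail(p): d=np.asarray(p)[:2]-O; return np.array([d@ex,d@ey])
def world(a,b): return O+a*ex+b*ey
def need(p,z):
    s=sensors.sense(); R=np.array(s['tool_rot']); p=np.array([*p,z])
    T=np.c_[[-ex[0],-ex[1],0],[ey[0],ey[1],0],[0,0,-1]]
    d=R.T@(p-s['eef_pos'])*1000; r=Ro.from_matrix(R.T@T).as_rotvec(degrees=True)
    print('shift',d.round(1),'turn',r.round(2))
def state():
    s=sensors.sense(); print('t',s['time_s'],'pos',np.round(s['eef_pos'],4),'rail mm',(rail(s['eef_pos'])*1000).round(1),'F',np.round(s['contact_force'],1),'w',round(s['gripper_width']*1000,1),'j',np.round(s['joints'],2))
if __name__=='__main__':
    state(); a,b,z=map(float,sys.argv[1:4]); need(world(a/1000,b/1000),z/1000)
E
python3 - <<'E'
from go import *
for n,p in [('orange',(0.530,0.096)),('grey',(0.531,-0.069)),('tool',(0.6365,0.016)),('yoyo',(0.577,0.2526))]: print(n,(rail(p)*1000).round(1))
E
python3 go.py -130 95 150
```

```text
orange [-130.2   95. ]
grey [-139.7  -69.7]
tool [-29.    8.4]
yoyo [-73.3 248.3]
t 0.35 pos [0.2115 0.6409 0.2163] rail mm [-413.1  659.2] F [0.1 0.1 0.2] w 94.3 j [-1.4   0.43  0.07  1.61 -0.03  1.11 -0.07]
shift [-473.4 -417.5   66.4] turn [-1.000e-02 -0.000e+00 -2.194e+01]
```

```bash
python3 -m creep '[[-30,-30,0,0,0,-4,1],[-70,-65,10,0,0,-8,1],[-110,-100,20,0,0,-12,1],[-150,-130,30,0,0,-16,1],[-190,-165,40,0,0,-20,1],[-230,-200,50,0,0,-22,1],[-270,-235,60,0,0,-22,1],[-310,-270,66,0,0,-22,1],[-350,-305,66,0,0,-22,1],[-390,-340,66,0,0,-22,1]]'; python3 go.py -130 95 150
```

```text
time_s: 1.35
eef_pos: [0.4602, 0.2206, 0.1509]
tool_rot: [[-0.998, -0.065, 0.0], [-0.065, 0.998, 0.0], [-0.0, 0.0, -1.0]]
contact_force: [0.1, 0.8, 0.3]
gripper_width: 0.0939
t 1.35 pos [0.4602 0.2206 0.1509] rail mm [-191.9  223.8] F [0.1 0.8 0.3] w 93.9 j [-0.74  0.23  0.2   2.05 -0.06  0.87  1.12]
shift [ -61.7 -128.9    0.9] turn [0.01 0.   0.08]
```

```bash
python3 -m creep '[[0,0,0,0,0,0,1],[0,0,0,0,0,0,1]]'; python3 go.py -130 95 150
```

```text
time_s: 1.55
eef_pos: [0.4601, 0.2216, 0.151]
tool_rot: [[-0.998, -0.062, 0.0], [-0.062, 0.998, 0.0], [-0.0, 0.0, -1.0]]
contact_force: [0.2, -0.2, -0.5]
gripper_width: 0.0938
t 1.55 pos [0.4601 0.2216 0.151 ] rail mm [-191.9  224.8] F [ 0.2 -0.2 -0.5] w 93.8 j [-0.75  0.23  0.2   2.05 -0.06  0.87  1.12]
shift [ -62.1 -129.7    1. ] turn [ 0.01  0.01 -0.09]
```

```bash
python3 -m creep '[[-15,-32,0,0,0,0,1],[-31,-65,0,0,0,0,1],[-47,-98,0,0,0,0,1],[-62,-130,0,0,0,0,1],[-62,-130,0,0,0,0,1],[-62,-130,0,0,0,0,1]]'; python3 - <<'E'
from station import read_camera
from h import *
import go
c=read_camera('wrist');im=c['image'].copy()
for (a,b) in [(-130,95),(-32,75),(-140,-70),(-32,-75)]:
    for z in (0.044,0):
        q=[ [*go.world((a+dx)/1000,(b+dy)/1000),z] for dx,dy in [(-32,-32),(32,-32),(32,32),(-32,32)]]
        cv2.polylines(im,[proj(c,q).round().astype(int)],True,(255,0,255) if z else (0,255,0),1)
q=[[*go.world(0,b/1000),0.024] for b in (-180,180)]
cv2.polylines(im,[proj(c,q).round().astype(int)],True,(255,255,0),1)
cv2.imwrite('pics/w1.png',np.clip(im[:,:,::-1]*1.5,0,255).astype(np.uint8))
E
python3 go.py -130 95 150
```

```text
time_s: 2.15
eef_pos: [0.5298, 0.0977, 0.1508]
tool_rot: [[-0.998, -0.066, -0.0], [-0.066, 0.998, 0.0], [0.0, 0.0, -1.0]]
contact_force: [-0.2, -0.0, -0.0]
gripper_width: 0.0941
t 2.2 pos [0.5294 0.0984 0.1508] rail mm [-130.6   97.5] F [-0.8 -0.1 -0.3] w 93.8 j [-0.53  0.28  0.27  1.99 -0.1   0.88  1.43]
shift [-0.6 -2.5  0.8] turn [ 0.02 -0.02  0.16]
```

View pics/w1.png

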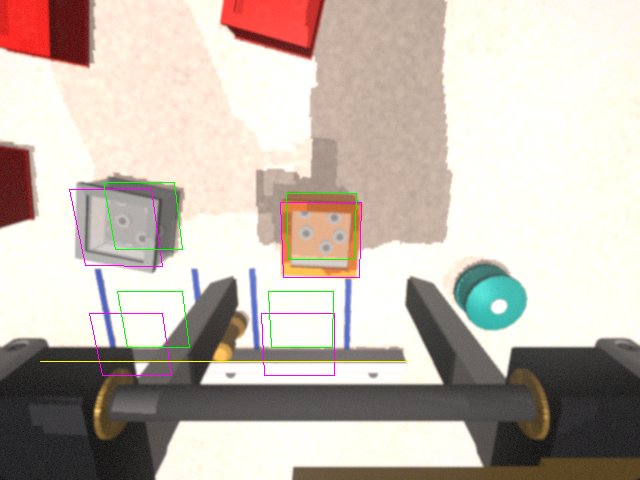

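The wrist view agrees with my estimates. The orange lid at (282–360, 198–277) and the lines at x=255 and 348 both fit the overlay. Next I descend astride the orange pod.

```bash
python3 -m creep '[[0,-2,40,0,0,0,1],[0,-2,80,0,0,0,1],[0,-2,110,0,0,0,1],[0,-2,130,0,0,0,1],[0,-2,132,0,0,0,1],[0,-2,132,0,0,0,0.5],[0,-2,132,0,0,0,0.5],[0,-2,132,0,0,0,0.5],[0,-2,132,0,0,0,0.5]]' 8;  python3 go.py -130 73 19
```

```text
time_s: 3.1
eef_pos: [0.5306, 0.0951, 0.0199]
tool_rot: [[-0.998, -0.065, 0.001], [-0.065, 0.998, 0.001], [-0.001, 0.001, -1.0]]
contact_force: [-0.1, 0.8, -0.4]
gripper_width: 0.0709
t 3.1 pos [0.5306 0.0951 0.0199] rail mm [-129.7   94.1] F [-0.1  0.8 -0.4] w 70.9 j [-0.47  0.48  0.22  2.07 -0.18  0.61  1.5 ]
shift [  0.3 -21.1   0.9] turn [0.03 0.08 0.07]
```

```bash
python3 -m creep '[[0,-3,1,0,0,0,0.5],[0,-6,1,0,0,0,0.5],[0,-9,1,0,0,0,0.5],[0,-12,1,0,0,0,0.5],[0,-15,1,0,0,0,0.5],[0,-18,1,0,0,0,0.5],[0,-20,1,0,0,0,0.5],[0,-22,1,0,0,0,0.5],[0,-22,1,0,0,0,0.5]]';  python3 go.py -130 73 19; python3 - <<'E'
from station import read_camera
import cv2,numpy as np
c=read_camera('top');a=c['image'][145:285,250:450,::-1]
cv2.imwrite('pics/t2.png',cv2.resize(np.clip(a*1.8,0,255).astype(np.uint8),None,fx=4,fy=4,interpolation=cv2.INTER_CUBIC))
c=read_camera('scene');a=c['image'][180:370,170:430,::-1]
cv2.imwrite('pics/s2.png',cv2.resize(a,None,fx=3,fy=3,interpolation=cv2.INTER_CUBIC))
E
```

```text
time_s: 4.0
eef_pos: [0.5315, 0.0724, 0.0179]
tool_rot: [[-0.998, -0.065, -0.0], [-0.065, 0.998, -0.0], [0.0, -0.0, -1.0]]
contact_force: [0.8, 0.7, 1.2]
gripper_width: 0.0702
t 4.0 pos [0.5315 0.0724 0.0179] rail mm [-130.2   71.4] F [0.8 0.7 1.2] w 70.2 j [-0.43  0.48  0.22  2.08 -0.18  0.6   1.55]
shift [-0.2  1.6 -1.1] turn [-0.02 -0.01  0.04]
```

View pics/s2.png

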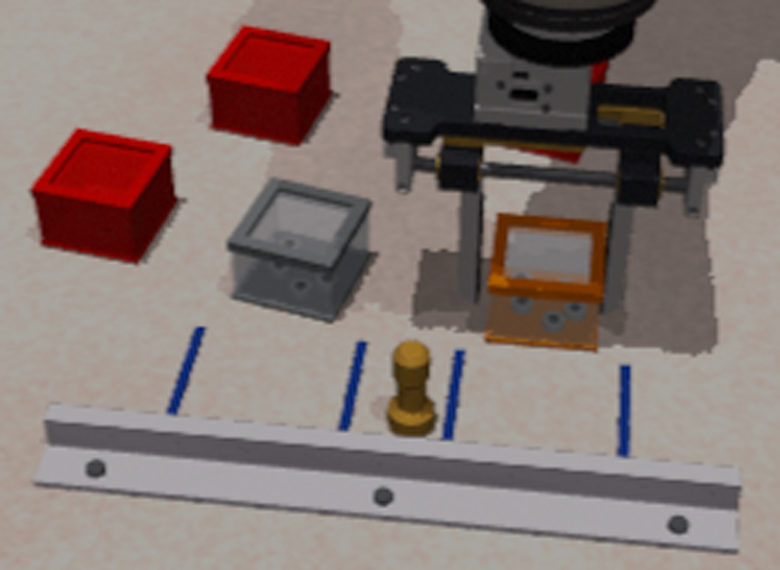

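```bash
python3 -m creep '[[0,2,-20,0,0,0,0.55],[0,2,-60,0,0,0,0.55],[20,2,-75,0,0,0,0.2],[58,3,-75,0,0,0,-0.32],[58,3,-75,0,0,0,-0.32],[58,3,-75,0,0,0,-0.32],[58,3,-75,0,0,0,-0.32],[58,3,-35,0,0,0,-0.32],[58,3,0,0,0,0,-0.32],[58,3,0,0,0,0,-0.32]]';  python3 go.py -185 75 18; python3 - <<'E'
from station import read_camera
import cv2,numpy as np
c=read_camera('scene');a=c['image'][180:370,170:430,::-1]
cv2.imwrite('pics/s3.png',cv2.resize(a,None,fx=3,fy=3,interpolation=cv2.INTER_CUBIC))
E
```

```text
time_s: 5.1
eef_pos: [0.4716, 0.0713, 0.0145]
tool_rot: [[-0.998, -0.065, -0.006], [-0.065, 0.998, -0.002], [0.006, -0.002, -1.0]]
contact_force: [-0.3, -0.1, -0.0]
gripper_width: 0.0319
t 5.1 pos [0.4716 0.0713 0.0145] rail mm [-190.1   74.1] F [-0.3 -0.1 -0. ] w 31.9 j [-0.47  0.42  0.22  2.2  -0.17  0.54  1.52]
shift [-5.   0.9 -3.5] turn [-0.12 -0.34  0.06]
```

View pics/s3.png

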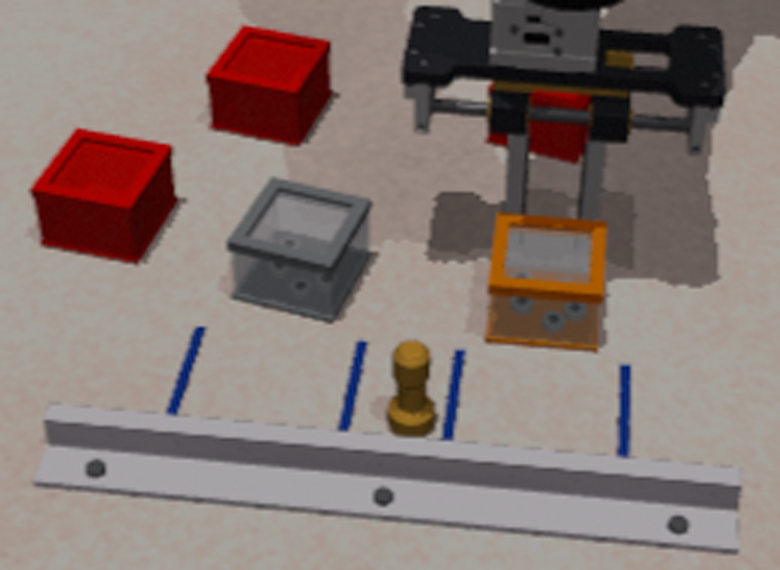

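```bash
python3 -m creep '[[-8,1,-4,0,0,0,-0.32],[-14,1,-4,0,0,0,-0.32],[-20,1,-4,0,0,0,-0.32],[-26,1,-4,0,0,0,-0.32],[-32,1,-4,0,0,0,-0.32],[-38,1,-4,0,0,0,-0.32],[-44,1,-4,0,0,0,-0.32],[-50,1,-4,0,0,0,-0.32],[-56,1,-4,0,0,0,-0.32],[-62,1,-4,0,0,0,-0.32]]' && python3 go.py -80 75 18; python3 - <<'E'
from station import read_camera
import cv2,numpy as np
c=read_camera('scene');a=c['image'][180:370,170:430,::-1]
cv2.imwrite('pics/s4.png',cv2.resize(a,None,fx=3,fy=3,interpolation=cv2.INTER_CUBIC))
E
```

```text
time_s: 6.15
eef_pos: [0.5357, 0.0771, 0.0219]
tool_rot: [[-0.998, -0.065, -0.0], [-0.065, 0.998, -0.0], [0.0, -0.0, -1.0]]
contact_force: [-1.4, 0.9, 0.1]
gripper_width: 0.0321
t 6.15 pos [0.5357 0.0771 0.0219] rail mm [-125.7   75.8] F [-1.4  0.9  0.1] w 32.1 j [-0.44  0.48  0.22  2.06 -0.18  0.62  1.54]
shift [-45.7  -0.8   3.9] turn [-0.   -0.    0.06]
```

View pics/s4.png

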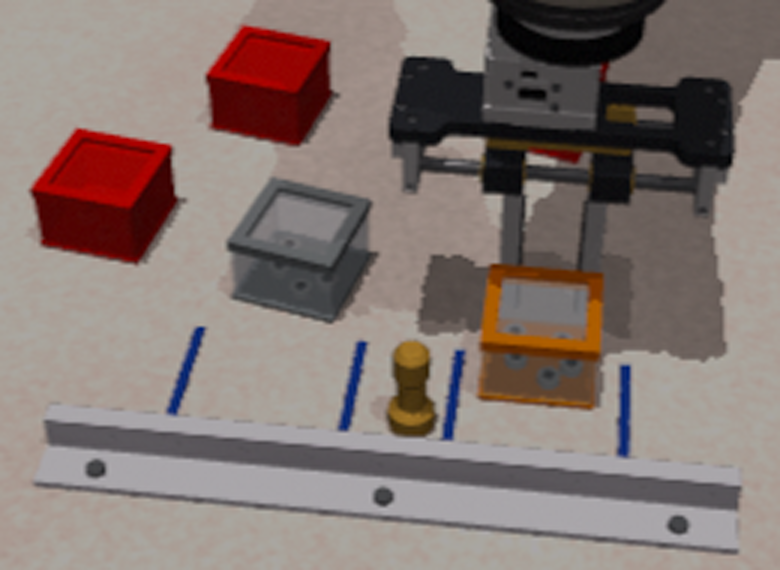

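Orange is being pushed squarely and sits between its lines (pod 480–597, lines about 455 and 625). I'll carry on.

```bash
python3 -m creep '[[-6,0,2,0,0,0,-0.32],[-12,0,3,0,0,0,-0.32],[-18,0,3,0,0,0,-0.32],[-24,0,3,0,0,0,-0.32],[-30,0,3,0,0,0,-0.32],[-36,0,3,0,0,0,-0.32],[-41,0,3,0,0,0,-0.32],[-45,0,3,0,0,0,-0.32],[-47,0,3,0,0,0,-0.32],[-48,0,3,0,0,0,-0.32]]' && python3 go.py -72 75 18; python3 - <<'E'
from station import read_camera
import cv2,numpy as np
c=read_camera('scene');a=c['image'][240:370,250:430,::-1]
cv2.imwrite('pics/s5.png',cv2.resize(a,None,fx=4.4,fy=4.4,interpolation=cv2.INTER_CUBIC))
E
```

```text
time_s: 7.2
eef_pos: [0.5831, 0.0802, 0.0189]
tool_rot: [[-0.998, -0.065, -0.0], [-0.065, 0.998, -0.0], [0.0, -0.0, -1.0]]
contact_force: [-2.5, -0.5, 1.1]
gripper_width: 0.0317
t 7.2 pos [0.5831 0.0802 0.0189] rail mm [-78.2  75.8] F [-2.5 -0.5  1.1] w 31.7 j [-0.42  0.54  0.22  1.96 -0.19  0.66  1.56]
shift [-6.2 -0.8  0.9] turn [-0.   -0.02  0.06]
```

View pics/s5.png

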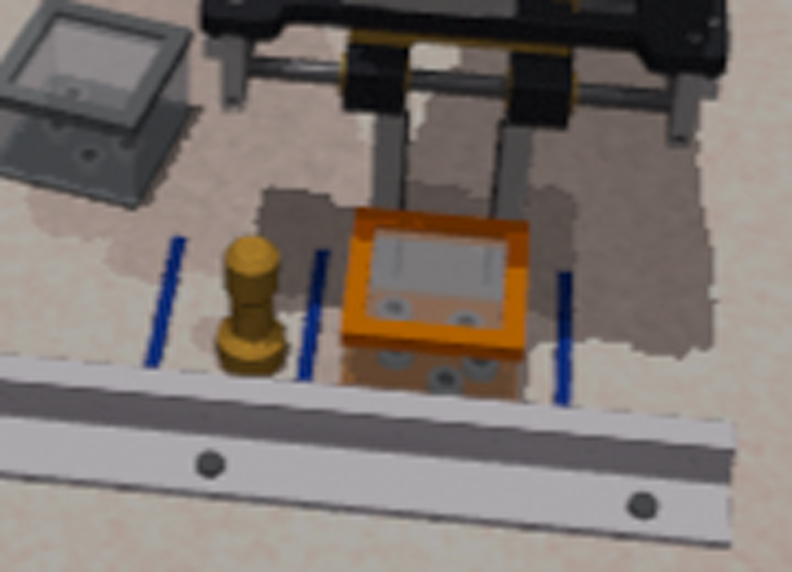

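```bash
python3 -m creep '[[-1.5,0,0,0,0,0,-0.32],[-3,0,0,0,0,0,-0.32],[-4,0,0,0,0,0,-0.32],[-5,0,0,0,0,0,-0.32],[-5,0,0,0,0,0,-0.32]]'; python3 go.py -72 75 18
```

```text
time_s: 7.75
eef_pos: [0.5882, 0.0806, 0.0189]
tool_rot: [[-0.998, -0.065, 0.0], [-0.065, 0.998, -0.0], [-0.0, -0.0, -1.0]]
contact_force: [-0.5, -0.6, 0.2]
gripper_width: 0.0321
t 7.75 pos [0.5882 0.0806 0.0189] rail mm [-73.1  75.9] F [-0.5 -0.6  0.2] w 32.1 j [-0.42  0.55  0.22  1.95 -0.19  0.67  1.56]
shift [-1.1 -0.9  0.9] turn [-0.    0.    0.06]
```

```bash
python3 -m creep '[[-0.7,0,0,0,0,0,-0.32],[-1.2,0,0,0,0,0,-0.32]]'; python3 go.py -72 75 18
```

```text
time_s: 7.95
eef_pos: [0.5888, 0.0806, 0.0189]
tool_rot: [[-0.998, -0.065, -0.001], [-0.065, 0.998, -0.0], [0.001, -0.0, -1.0]]
contact_force: [-7.7, -1.0, 5.6]
gripper_width: 0.032
t 7.95 pos [0.5888 0.0806 0.0189] rail mm [-72.5  75.9] F [-7.7 -1.   5.6] w 32.0 j [-0.42  0.55  0.22  1.94 -0.19  0.67  1.56]
shift [-0.5 -0.9  0.9] turn [-0.   -0.06  0.07]
```

```bash
python3 -m creep '[[-0.4,0,0,0,0,0,-0.32],[-0.4,0,0,0,0,0,-0.32]]'; python3 go.py -72 75 18;  python3 - <<'E'
from station import read_camera
import cv2,numpy as np
c=read_camera('scene');a=c['image'][240:370,250:430,::-1]
b=read_camera('top')['image'][145:285,250:450,::-1]
cv2.imwrite('pics/s6.png',cv2.resize(a,None,fx=4.4,fy=4.4,interpolation=cv2.INTER_CUBIC))
cv2.imwrite('pics/t6.png',cv2.resize(np.clip(b*1.8,0,255).astype(np.uint8),None,fx=4,fy=4,interpolation=cv2.INTER_CUBIC))
E
```

```text
time_s: 8.15
eef_pos: [0.5888, 0.0806, 0.0188]
tool_rot: [[-0.998, -0.065, -0.002], [-0.065, 0.998, -0.0], [0.002, -0.0, -1.0]]
contact_force: [-7.5, 0.0, 5.1]
gripper_width: 0.0318
t 8.15 pos [0.5888 0.0806 0.0188] rail mm [-72.5  75.9] F [-7.5  0.   5.1] w 31.8 j [-0.42  0.55  0.22  1.94 -0.19  0.67  1.56]
shift [-0.5 -0.9  0.8] turn [-0.   -0.1   0.06]
```

View pics/s6.png

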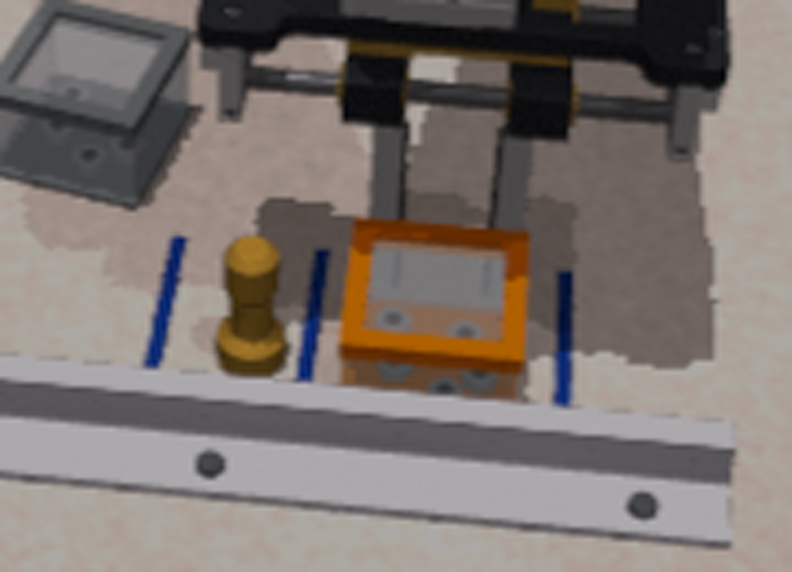

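Contact with the rail shows as a steady 7.5 N. I'll back off straight, rise, and go over to the grey pod.

```bash
python3 -m creep '[[3,0,0,0,0,0,-0.32],[10,0,0,0,0,0,-0.32],[25,0,0,0,0,0,-0.32],[45,0,-40,0,0,0,-0.32],[60,-10,-80,0,0,0,-0.32],[67,-40,-100,0,0,0,0.5],[67,-80,-100,0,0,0,1],[67,-115,-100,0,0,0,1],[67,-145,-100,0,0,0,1],[67,-145,-100,0,0,0,1]]'; python3 go.py -140 -70 119;  python3 - <<'E'
from station import read_camera
from h import *
import go
b=read_camera('top')['image'][145:285,250:450,::-1]
cv2.imwrite('pics/t7.png',cv2.resize(np.clip(b*1.8,0,255).astype(np.uint8),None,fx=4,fy=4,interpolation=cv2.INTER_CUBIC))
c=read_camera('wrist');cv2.imwrite('pics/w7.png',c['image'][:,:,::-1])
E
```

```text
time_s: 9.25
eef_pos: [0.5319, -0.0726, 0.1192]
tool_rot: [[-0.998, -0.06, 0.001], [-0.06, 0.998, -0.001], [-0.001, -0.001, -1.0]]
contact_force: [0.1, 0.1, -0.9]
gripper_width: 0.0687
t 9.25 pos [ 0.5319 -0.0726  0.1192] rail mm [-139.   -73.4] F [ 0.1  0.1 -0.9] w 68.7 j [-0.26  0.33  0.33  2.02 -0.14  0.81  1.78]
shift [1.  3.4 0.2] turn [-0.07  0.05 -0.23]
```

View pics/t7.png

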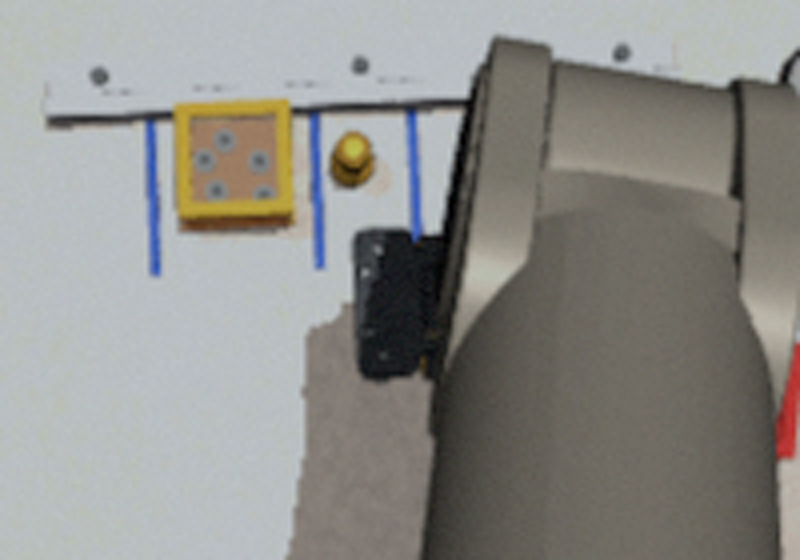

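View pics/w7.png

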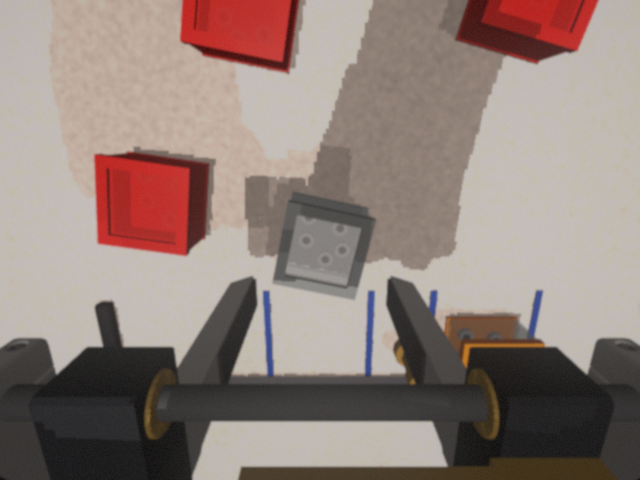

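From above, orange is flush with the rail and centred, with 24 and 22 px of the enlarged crop between it and its lines. In the wrist view the grey pod (275–374, 193–298) is turned clockwise against the rail. A two-finger push will square it, so I go behind it.

```bash
python3 -m creep '[[30,0,0,0,0,0,-0.25],[61,0,0,0,0,0,-0.25],[61,0,0,0,0,0,-0.25],[61,0,0,0,0,0,-0.25],[61,0,0,0,0,0,-0.25],[61,0,30,0,0,0,-0.25],[61,0,65,0,0,0,-0.25],[61,0,90,0,0,0,-0.25],[61,0,98,0,0,0,-0.25],[61,0,98,0,0,0,-0.25]]'; python3 go.py -200 -73 19
```

```text
time_s: 10.35
eef_pos: [0.4713, -0.0723, 0.0202]
tool_rot: [[-0.998, -0.065, -0.002], [-0.065, 0.998, -0.0], [0.002, -0.0, -1.0]]
contact_force: [0.1, -0.1, 0.5]
gripper_width: 0.0352
t 10.35 pos [ 0.4713 -0.0723  0.0202] rail mm [-199.6  -69.1] F [ 0.1 -0.1  0.5] w 35.2 j [-0.21  0.41  0.27  2.21 -0.21  0.55  1.85]
shift [ 0.4 -3.9  1.2] turn [-0.01 -0.11  0.08]
```

```bash
python3 -m creep '[[-6,-2,0,0,0,0,-0.25],[-12,-2,1,0,0,0,-0.25],[-16,-2,1,0,0,0,-0.25],[-20,-2,1,0,0,0,-0.25],[-24,-2,1,0,0,0,-0.25],[-28,-2,1,0,0,0,-0.25],[-32,-2,1,0,0,0,-0.25],[-36,-2,1,0,0,0,-0.25],[-40,-3,1,0,0,0,-0.25],[-44,-3,1,0,0,0,-0.25]]'; python3 go.py -72 -75 19;  python3 - <<'E'
from station import read_camera
import cv2,numpy as np
c=read_camera('scene');a=c['image'][180:370,170:430,::-1]
cv2.imwrite('pics/s8.png',cv2.resize(a,None,fx=3,fy=3,interpolation=cv2.INTER_CUBIC))
E
```

```text
time_s: 11.35
eef_pos: [0.5158, -0.0726, 0.0199]
tool_rot: [[-0.998, -0.065, -0.0], [-0.065, 0.998, -0.0], [0.0, -0.0, -1.0]]
contact_force: [-1.0, -0.6, -0.4]
gripper_width: 0.035
t 11.35 pos [ 0.5158 -0.0726  0.0199] rail mm [-155.1  -72.3] F [-1.  -0.6 -0.4] w 35.0 j [-0.21  0.46  0.27  2.11 -0.22  0.59  1.86]
shift [-83.1  -2.8   0.9] turn [-0.   -0.    0.06]
```

View pics/s8.png

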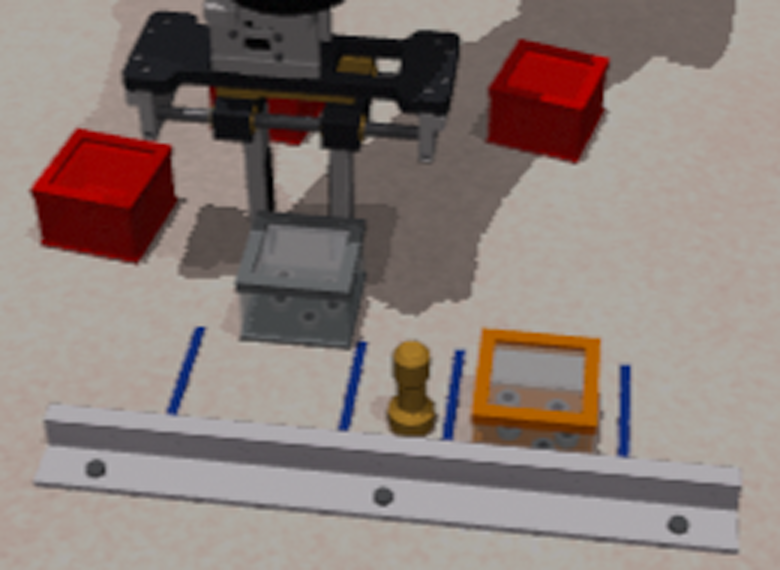

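Grey is squared, but it sits off toward +y (front edge 240–352, lines at 203 and 363). I'll measure that and nudge it sideways.

```bash
python3 - <<'E'
from h import *
import go
from station import read_camera
s=read_camera('scene')
cs=lambda p:(np.array(p)+0.5)/3-0.5+np.array([170,180])
for P,z in [([(240,337),(352,347)],0),([(364,230),(257,216),(238,283),(357,293)],0.044)]:
    w=back(s,cs(P),z); print([(go.rail(p)*1000).round(1) for p in w], (go.rail(w.mean(0))*1000).round(1))
for m,a,st,L in blues(s):
    if m[0]>.5: print((go.rail(m)*1000).round(1))
E
```

```text
[array([-82.6, -96.5]), array([-82.7, -31.9])] [-82.7 -64.2]
[array([-134.2,  -32. ]), array([-138.6,  -95.5]), array([-80. , -94.3]), array([-80.3, -27.9])] [-108.3  -62.5]
[ -52.5 -120.9]
[-53.2 -26.9]
[-52.5  29.2]
[-55.  123.3]
```

```bash
python3 -m creep '[[6,0,0,0,0,0,-0.25],[10,0,-20,0,0,0,-0.25],[10,0,-65,0,0,0,0.3],[-10,8,-75,0,0,0,1],[-40,8,-75,0,0,0,1],[-40,8,-75,0,0,0,1],[-40,8,-75,0,0,0,1],[-40,8,-75,0,0,0,1],[-40,8,-75,0,0,0,1],[-40,8,-75,0,0,0,1]]'; python3 go.py -115 -64 19
```

```text
time_s: 12.45
eef_pos: [0.5544, -0.0621, 0.0949]
tool_rot: [[-0.998, -0.065, -0.0], [-0.065, 0.998, 0.0], [0.0, 0.0, -1.0]]
contact_force: [0.1, -0.5, -0.0]
gripper_width: 0.0929
t 12.45 pos [ 0.5544 -0.0621  0.0949] rail mm [-116.   -64.3] F [ 0.1 -0.5 -0. ] w 92.9 j [-0.26  0.39  0.32  1.99 -0.17  0.78  1.79]
shift [-1.   0.3 75.9] turn [ 0.   -0.02  0.05]
```

```bash
python3 -m creep '[[0,0,35,0,0,0,1],[0,0,65,0,0,0,1],[0,0,76,0,0,0,1],[0,0,76,0,0,0,0.5],[0,0,76,0,0,0,0.5],[0,0,76,0,0,0,0.5],[0,0,76,0,0,0,0.5]]' 8; python3 go.py -115 -78 19
```

```text
time_s: 13.15
eef_pos: [0.5556, -0.0619, 0.0201]
tool_rot: [[-0.998, -0.065, 0.002], [-0.065, 0.998, 0.0], [-0.002, 0.0, -1.0]]
contact_force: [0.7, 0.7, -0.6]
gripper_width: 0.0711
t 13.15 pos [ 0.5556 -0.0619  0.0201] rail mm [-114.7  -64.2] F [ 0.7  0.7 -0.6] w 71.1 j [-0.22  0.51  0.27  2.03 -0.23  0.63  1.84]
shift [  0.3 -13.8   1.1] turn [0.   0.09 0.07]
```

```bash
python3 -m creep '[[0,-2,0,0,0,0,0.5],[0,-4,0,0,0,0,0.5],[0,-6,0,0,0,0,0.5],[0,-8,0,0,0,0,0.5],[0,-10,0,0,0,0,0.5],[0,-12,0,0,0,0,0.5],[0,-14,0,0,0,0,0.5],[0,-14,0,0,0,0,0.5]]'; python3 go.py -115 -78 19
```

```text
time_s: 13.95
eef_pos: [0.5557, -0.0764, 0.0189]
tool_rot: [[-0.998, -0.065, -0.0], [-0.065, 0.998, -0.0], [0.0, -0.0, -1.0]]
contact_force: [-0.5, 0.2, 0.3]
gripper_width: 0.0707
t 13.95 pos [ 0.5557 -0.0764  0.0189] rail mm [-115.5  -78.7] F [-0.5  0.2  0.3] w 70.7 j [-0.19  0.51  0.27  2.02 -0.23  0.63  1.86]
shift [-0.5  0.7 -0.1] turn [-0.02 -0.01  0.04]
```

Now I lift out, go back behind the grey pod with the fingers narrowed, and look.

```bash
python3 -m creep '[[0,1,-20,0,0,0,0.6],[0,2,-65,0,0,0,0.6],[15,3,-75,0,0,0,0],[52,3,-75,0,0,0,-0.25],[52,3,-75,0,0,0,-0.25],[52,3,-75,0,0,0,-0.25],[52,3,-75,0,0,0,-0.25],[52,3,-35,0,0,0,-0.25],[52,3,-4,0,0,0,-0.25],[52,3,-3,0,0,0,-0.25]]'; python3 go.py -72 -75 19;  python3 - <<'E'
from station import read_camera
import cv2,numpy as np
c=read_camera('scene');a=c['image'][180:370,170:430,::-1]
cv2.imwrite('pics/s9.png',cv2.resize(a,None,fx=3,fy=3,interpolation=cv2.INTER_CUBIC))
E
```

```text
time_s: 14.95
eef_pos: [0.5021, -0.0762, 0.0188]
tool_rot: [[-0.998, -0.065, -0.005], [-0.065, 0.998, -0.001], [0.005, -0.0, -1.0]]
contact_force: [0.1, -1.3, 0.7]
gripper_width: 0.0353
t 14.95 pos [ 0.5021 -0.0762  0.0188] rail mm [-169.   -75.1] F [ 0.1 -1.3  0.7] w 35.3 j [-0.21  0.45  0.28  2.14 -0.22  0.58  1.87]
shift [-97.   -0.1  -0.7] turn [-0.01 -0.31  0.08]
```

View pics/s9.png

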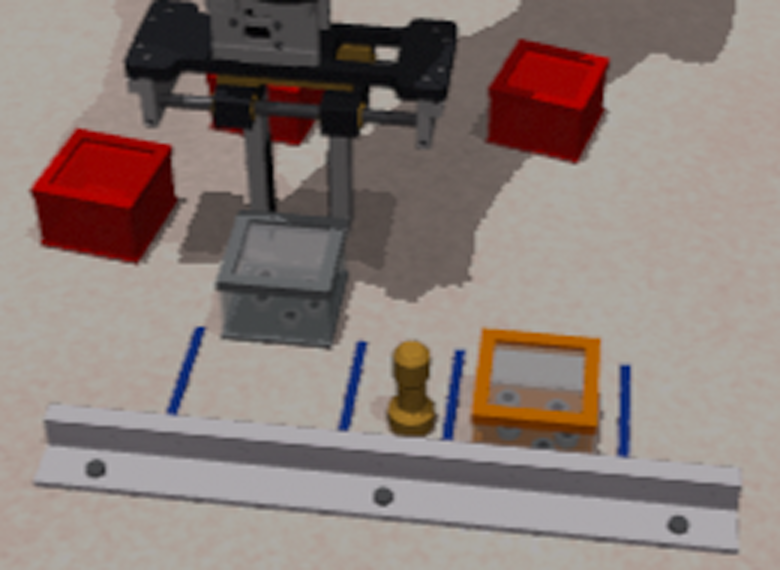

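Grey is centred between its lines now (221–332 against about 198 and 362). Final push.

```bash
python3 -m creep '[[-6,0,0,0,0,0,-0.25],[-12,0,0,0,0,0,-0.25],[-18,0,0,0,0,0,-0.25],[-24,0,0,0,0,0,-0.25],[-30,0,0,0,0,0,-0.25],[-36,0,0,0,0,0,-0.25],[-42,0,0,0,0,0,-0.25],[-48,0,0,0,0,0,-0.25],[-54,0,0,0,0,0,-0.25],[-60,0,0,0,0,0,-0.25]]'; python3 go.py -72 -75 19;  python3 - <<'E'
from station import read_camera
import cv2,numpy as np
c=read_camera('scene');a=c['image'][180:370,170:430,::-1]
cv2.imwrite('pics/s10.png',cv2.resize(a,None,fx=3,fy=3,interpolation=cv2.INTER_CUBIC))
E
```

```text
time_s: 16.0
eef_pos: [0.564, -0.0724, 0.0219]
tool_rot: [[-0.998, -0.065, -0.0], [-0.065, 0.998, -0.0], [0.0, -0.0, -1.0]]
contact_force: [-2.2, -0.6, 2.6]
gripper_width: 0.0353
t 16.0 pos [ 0.564  -0.0724  0.0219] rail mm [-107.   -75.2] F [-2.2 -0.6  2.6] w 35.3 j [-0.21  0.52  0.28  2.   -0.23  0.65  1.86]
shift [-35.    0.2   2.9] turn [-0.   -0.01  0.06]
```

View pics/s10.png

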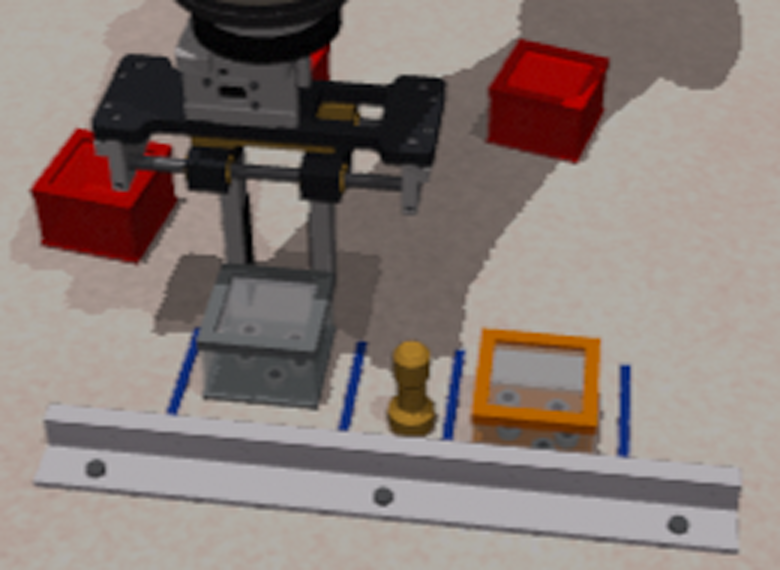

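```bash
python3 -m creep '[[-5,0,2,0,0,0,-0.25],[-10,0,2,0,0,0,-0.25],[-15,0,2,0,0,0,-0.25],[-20,0,2,0,0,0,-0.25],[-25,0,2,0,0,0,-0.25],[-28,0,2,0,0,0,-0.25],[-30,0,2,0,0,0,-0.25],[-32,0,2,0,0,0,-0.25],[-33,0,2,0,0,0,-0.25],[-33,0,2,0,0,0,-0.25]]'; python3 go.py -72 -75 19
```

```text
time_s: 17.05
eef_pos: [0.5968, -0.0702, 0.02]
tool_rot: [[-0.998, -0.065, 0.0], [-0.065, 0.998, -0.0], [-0.0, -0.0, -1.0]]
contact_force: [-0.7, -0.7, -0.8]
gripper_width: 0.0354
t 17.05 pos [ 0.5968 -0.0702  0.02  ] rail mm [-74.2 -75.1] F [-0.7 -0.7 -0.8] w 35.4 j [-0.2   0.56  0.28  1.93 -0.23  0.68  1.85]
shift [-2.2  0.1  1. ] turn [-0.    0.02  0.07]
```

```bash
python3 -m creep '[[-1,0,0,0,0,0,-0.25],[-2,0,0,0,0,0,-0.25]]'; python3 go.py -72 -75 19
```

```text
time_s: 17.25
eef_pos: [0.5984, -0.0701, 0.02]
tool_rot: [[-0.998, -0.065, -0.0], [-0.065, 0.998, 0.0], [0.0, 0.0, -1.0]]
contact_force: [-2.1, 0.1, 1.4]
gripper_width: 0.0352
t 17.25 pos [ 0.5984 -0.0701  0.02  ] rail mm [-72.6 -75.1] F [-2.1  0.1  1.4] w 35.2 j [-0.2   0.56  0.28  1.93 -0.23  0.68  1.85]
shift [-0.6  0.1  1. ] turn [ 0.   -0.02  0.06]
```

```bash
python3 -m creep '[[-0.5,0,0,0,0,0,-0.25],[-0.5,0,0,0,0,0,-0.25]]'; python3 go.py -72 -75 19
```

```text
time_s: 17.45
eef_pos: [0.5986, -0.0701, 0.0199]
tool_rot: [[-0.998, -0.065, -0.001], [-0.065, 0.998, 0.0], [0.001, 0.0, -1.0]]
contact_force: [-5.1, -0.2, 3.9]
gripper_width: 0.0352
t 17.45 pos [ 0.5986 -0.0701  0.0199] rail mm [-72.4 -75.1] F [-5.1 -0.2  3.9] w 35.2 j [-0.2   0.57  0.28  1.93 -0.23  0.68  1.85]
shift [-0.4  0.1  0.9] turn [ 0.01 -0.05  0.06]
```

```bash
python3 -m creep '[[-0.6,0,0,0,0,0,-0.25],[-0.6,0,0,0,0,0,-0.25]]'; python3 go.py -72 -75 19
```

```text
time_s: 17.65
eef_pos: [0.5986, -0.0701, 0.0198]
tool_rot: [[-0.998, -0.065, -0.002], [-0.065, 0.998, 0.0], [0.002, 0.0, -1.0]]
contact_force: [-7.6, -0.1, 7.8]
gripper_width: 0.0351
t 17.65 pos [ 0.5986 -0.0701  0.0198] rail mm [-72.3 -75.1] F [-7.6 -0.1  7.8] w 35.1 j [-0.2   0.57  0.28  1.93 -0.23  0.68  1.85]
shift [-0.3  0.1  0.8] turn [ 0.02 -0.11  0.06]
```

```bash
python3 -m creep '[[3,0,0,0,0,0,-0.25],[10,0,0,0,0,0,-0.25],[25,0,0,0,0,0,-0.25],[45,0,-40,0,0,0,-0.25],[70,0,-80,0,0,0,-0.25],[100,0,-120,0,0,0,-0.25],[130,0,-130,0,0,0,-0.25],[130,0,-130,0,0,0,-0.25]]'; python3 - <<'E'
from station import read_camera
from h import *
import go
go.state()
b=read_camera('top')['image'][145:285,250:450,::-1]
cv2.imwrite('pics/t11.png',cv2.resize(np.clip(b*1.8,0,255).astype(np.uint8),None,fx=4,fy=4,interpolation=cv2.INTER_CUBIC))
c=read_camera('scene');cv2.imwrite('pics/s11.png',cv2.resize(c['image'][180:370,170:430,::-1],None,fx=3,fy=3,interpolation=cv2.INTER_CUBIC))
c=read_camera('wrist');cv2.imwrite('pics/w11.png',c['image'][:,:,::-1])
E
```

```text
time_s: 18.45
eef_pos: [0.4676, -0.0789, 0.1517]
tool_rot: [[-0.998, -0.064, 0.003], [-0.064, 0.998, 0.001], [-0.003, 0.001, -1.0]]
contact_force: [-0.3, 0.3, -0.5]
gripper_width: 0.0347
t 18.45 pos [ 0.4676 -0.0789  0.1517] rail mm [-203.7  -75.5] F [-0.3  0.3 -0.5] w 34.7 j [-0.3   0.18  0.37  2.13 -0.09  0.85  1.76]
```

View pics/t11.png

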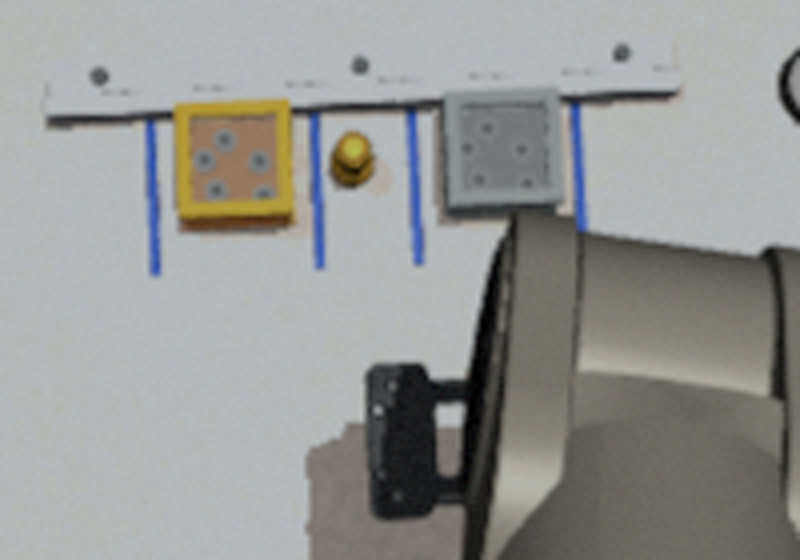

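View pics/s11.png

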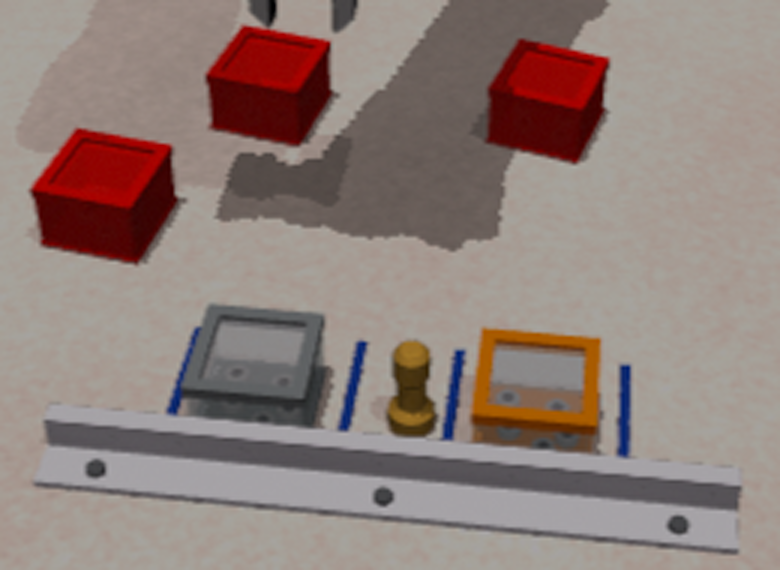

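View pics/w11.png

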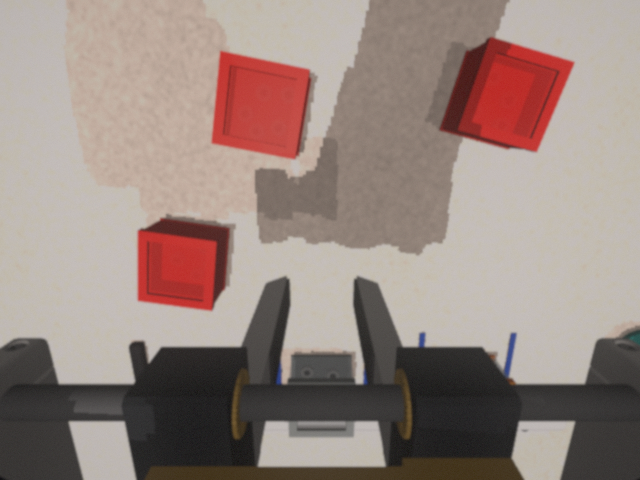

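Both pods look flush and centred, and the tool stands unmoved at (352,142) in the top crop. The rail contact points of the two pods agree to 0.1 mm over 150 mm, so the push yaw matched the rail. One check of the bystanders remains before I hand in.

```bash
python3 - <<'E'
from station import read_camera, manip, sensors
import cv2,numpy as np
a=cv2.imread('pics/scene0.png').astype(int); b=read_camera('scene')['image'][:,:,::-1].astype(int)
for n,(x0,x1,y0,y1) in {'yoyo':(440,482,288,330),'loupe':(115,160,280,333),'tool':(298,316,290,325)}.items():
    print(n,np.abs(a-b)[y0:y1,x0:x1].mean().round(2),np.abs(a-b)[y0:y1,x0:x1].max())
print('noise ref',np.abs(a-b)[380:460,200:400].mean().round(2))
s=sensors.sense();print(s['time_s'],np.round(s['joint_velocities'],3))
print(manip.hand_in())
E
```

```text
yoyo 5.38 11
loupe 6.62 11
tool 5.63 11
noise ref 8.59
18.65 [ 0.001  0.019 -0.001 -0.007  0.001  0.004 -0.002]
the job is handed in; nothing more can be done
None
```

Both pods are against the stop rail, orange in the left bay and grey in the right, and the job was handed in at about 18.7 s. The hand-in reports no verdict.

- **What I did:** I nudged each pod sideways with the fingers astride it, without gripping. Then I pushed it square against the rail with two low fingertips. Grey needed its sideways nudge partway through the push, because it had drifted about 10 mm off its bay centre.
- **Seating:** each pod stopped at the rail with a steady push of about 7.5 N. The two stop positions agree to about 0.1 mm in the rail's frame.
- **Position in the bays:** the last pictures show both pods flat and inside their blue lines, orange about 2 mm off centre and grey close to centred.
- **Bystanders:** the yo-yo, the loupe and the brass tool show no change from the first picture beyond the general brightness difference.
- **Disagreement:** the top and scene cameras differed by up to about 5 mm on pod position early on. For the final seating I relied on contact force, with the pictures as a check.
- **Robot:** it stood clear of everything at hand-in.

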